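# Tip the test cassettes out of the yellow flap caddy into the tray

## Robot

A 6-joint arm with a two-finger parallel gripper is mounted at the origin on the work surface. World frame = base frame: x ahead of the robot, y to its left, z up, the work surface at z = 0. Lengths are in m, angles in rad, forces in N, time in s.
With the tool pointing down it reaches from about 0.35 to 0.725 m from the base axis. Payload 4.3 kg.
Tool frame: the origin (TCP) lies midway between the tips of the shut fingers; the grasp point (between the pads) lies 19 mm behind it; z points along the fingers, y is the line along which they close (so a half turn about z gives the same grasp; the last joint's range is limited). The gripper opens to 85 mm and grips with 20 to 120 N. Pads are 22 mm wide; open, the fingers measure 114 mm over their backs; the gripper's body (76 mm by 85 mm) begins 54 mm behind the grasp point. The pads swing forward as they close: fully open they stand 13 mm farther back than shut.
Start: joints at [1.086, 0.377, 0.081, 1.274, 0, 1.46], TCP at [0.211, 0.535, 0.231] pointing down, gripper open.
Joint ranges: [-2.72, 2.72], [-0.84, 1.66], [-1.02, 1.22], [-1.77, 2.12], [-1.37, 1.28], [-3.14, 3.14]. Speed limits (rad/s): [2.57, 2.57, 3.14, 3.14, 3.14, 3.14].

## Interface

Orientations are given as a unit quaternion [x, y, z, w].
In Python, from workcell import bot gives the robot as it stands. The module is installed in compiled form; this text tells all that it offers.
- The arm moves only by the shell command python3 -m pendant 'ROWS' [FORCE]. ROWS is JSON, a list of rows, each an object with "slide": the shift along the world's x, y, z in cm, a list of three; "angular": the turn, a rotation vector about the world's x, y, z in degrees, a list of three; "fingers": the finger opening in cm, from 0 to 8.54. A call has 1 to 12 rows; each row shifts and turns the commanded pose from where the row before left it; what a row does not reach is not made up. A row lasts 1/10 s, in which the tool goes at most 50 mm and 8.59 degrees, less where a joint would pass 70% of its speed; a pose out of reach is approached as far as the arm can. A call is refused whole if a number of a shift passes 5 or a number of a turn 8.59, either way. A call with a gripper value outside its range is refused whole. The fingers move at their own pace and stop on an object; FORCE is the grip in N (left out, the last holds). Time passes only in rows, so rows that do not move let the fingers close. It gives the time, the measured TCP pose, the force, the opening and the grip force at its end, in the units of the state.
- bot.state(): the state, without advancing time (a new reading comes with each control period).
- bot.camera(name): name is "scene" or "side" or "wrist"; returns the picture (400x640x3 uint8, red, green, blue); there is no depth.
- bot.camera_params(name): a dict with "fx", "fy", "cx", "cy" (pixels), "D" ([k1, k2, p1, p2, k3] as OpenCV has them; the pictures are not rectified), "T" (4x4, takes a point from camera to world coordinates); the wrist camera has in their place "tool_from_camera" (4x4, takes a point from camera to tool coordinates, whose origin is the TCP and whose axes are the flange's). Camera axes: x right, y up, looking along -z (the intrinsics and any distortion apply to the point x, -y, -z); pixel columns grow to the right and rows downward; lengths in m; the calibration is good to about 2 mm. A picture is of the moment at which its call begins: read the wrist's pose just before it. camera_params takes no time and is no camera call.
- bot.close_job(): hands the job in; it is judged then, once.
Trained networks look in the newest picture that a camera, given by its name, has taken for a name from the list of things; names that differ only in an ending like _2 or _b are one class to them, and where a whole thing is asked for, a point or a joint stands for the part that bears it (a point fixed in the world has none). Each returns a list of dicts, best first, with "p" (0 to 1); they miss things now and then, are a little off and sometimes report something else, mostly with a low value. They report only what shows in the picture. A call takes as long as a camera call.
- bot.spot_in(camera, name): "rect" ([centre column, centre row, width, height] as shares, 0 to 1, of the picture: columns of its width, rows of its height, round what is visible of it).
The state is a dict: "time": time; "joints": joint angles; "dq": joint speeds; "joint_efforts": joint torques, N m; "tool_pos": TCP position; "tool_rot": TCP orientation; "ft_force": force on the tool from outside, world axes, zero at the start; "torque": the same for the moment, N m; "finger_gap": opening from 0.0 (shut) to 1.0 (fully open); "grip_force": force on a finger pad.
Only numpy, scipy, OpenCV 4.12 (cv2) and the standard library are available. Lean on these libraries where they do the work, as an engineer would, in place of code of your own. Each camera call takes 0.05 s, during which the arm holds its last target. There are 200 camera calls.

## Task

Pick up the yellow-lidded caddy, hold it low over the green tray and tip it, mouth down, just far enough that its flap swings open and both white test cassettes slide out into the tray; never turn it as far as straight nose-down. Then stand the empty caddy back upright on the bench and let go.

Things in the scene. Friction and masses are not known exactly. Their poses are not given: they have to be found in the camera images.
- yellow_caddy_mid (a point): Centre of the loose flap caddy with YELLOW roof and flap (blue and red ones of the same shape stand by): white box 90 mm long (x), 52 wide (y), 60 high, 0.2 to 0.32 kg; z up. Grip its flat sides across y here, from above. Mouth at its -x end, roughly facing the robot: unlatched flap hung from a black pin at the roof's front edge, bottom leaning out 13 degrees to a lip at x -55, z -26 mm.
- cassette_a: One of two white test cassettes, 50 x 19 x 7 mm, 14 g, lying flat side by side on the yellow caddy's flat floor, long side along its x; origin at the centre of its underside. They are slippery and slide out of the mouth when the caddy is tipped 25 to 40 degrees mouth down, surely at 50; the flap swings freely by its own weight.
- cassette_b: The other test cassette, same size; origin at the centre of its underside.
- tray: Shallow open green plastic tray on the bench, 180 mm (x) by 200 mm (y), walls 30 mm high and 5 mm thick, floor 5 mm thick, 0.6 kg, loose; origin at the centre of its underside, z up.

How it is judged:
By the outcome, as a careful person would: the job done as asked, in the order asked, and still so for the second after the job is handed in, with the robot touching nothing.
It also fails if it takes over 64 s, if anything falls off the work surface, if the arm or the gripper's body presses on something with over 40 N, if the wrist force passes 120 N, or if a joint passes its speed limit or range.

## Working session

There is one attempt and no reset: what is moved stays moved. The work goes in short steps, Python scripts to look and compute and a shell command to move; the robot and the scene stay as the last step left them, time stands still between calls to the robot, and variables do not carry over. Pictures are saved under pics/ and viewed, at most 10 in all, crops included, and the job is handed in when it is done.

```bash
mkdir -p pics
cat > h.py <<'E'
from workcell import bot
import numpy as np, cv2
from scipy.spatial.transform import Rotation as R
def snap(n,f):
    s=bot.state(); im=bot.camera(n); cv2.imwrite('pics/'+f,im[:,:,::-1]); return s,im
def camT(n,s=None):
    p=bot.camera_params(n)
    if 'T' in p: return p,np.array(p['T'])
    T=np.eye(4);T[:3,:3]=R.from_quat(s['tool_rot']).as_matrix();T[:3,3]=s['tool_pos']
    return p,T@np.array(p['tool_from_camera'])
def ray(n,uv,z,s=None):
    p,T=camT(n,s);K=np.array([[p['fx'],0,p['cx']],[0,p['fy'],p['cy']],[0,0,1]])
    q=cv2.undistortPoints(np.array([[uv]],float),K,np.array(p['D']))[0,0]
    d=T[:3,:3]@np.array([q[0],-q[1],-1]);o=T[:3,3]
    return o+d*(z-o[2])/d[2]
def proj(n,P,s=None):
    p,T=camT(n,s);K=np.array([[p['fx'],0,p['cx']],[0,p['fy'],p['cy']],[0,0,1]])
    c=(np.asarray(P,float)-T[:3,3])@T[:3,:3]; c=c*[1,-1,-1]
    return cv2.projectPoints(c.reshape(-1,1,3),np.zeros(3),np.zeros(3),K,np.array(p['D']))[0][:,0]
E
python3 - <<'E'
from h import *
np.set_printoptions(precision=3,suppress=True)
ims=[]
for n in('scene','side'):
    s,im=snap(n,n+'0.png')
    p,T=camT(n);print(n,T[:3,3])
    for t in('yellow_caddy_mid','tray','cassette_a'):
        for d in bot.spot_in(n,t)[:3]:
            r=np.array(d['rect'])*[640,400,640,400]; print(t,d['p'],r,ray(n,r[:2],.03))
print(bot.state())
E
```

```text
scene [ 0.823 -0.259  0.734]
yellow_caddy_mid 0.9 [374.528 179.6    53.888  43.8  ] [0.538 0.182 0.03 ]
yellow_caddy_mid 0.57 [159.424 328.52  144.576 140.4  ] [ 0.491 -0.322  0.03 ]
tray 0.63 [161.6   328.68  143.616 142.   ] [ 0.493 -0.319  0.03 ]
side [ 0.27  -0.799  0.559]
yellow_caddy_mid 0.63 [313.472 163.     45.12   38.8  ] [0.534 0.2   0.03 ]
tray 0.67 [378.176 327.04  143.104 120.12 ] [ 0.481 -0.348  0.03 ]
{'time': 0.4, 'joints': array([ 1.086,  0.377,  0.081,  1.274, -0.   ,  1.461]), 'dq': array([-0.001, -0.001,  0.001,  0.002, -0.002, -0.   ]), 'joint_efforts': array([ -0.001, -46.294,  26.974,   0.006,  -0.   ,   0.   ]), 'tool_pos': array([0.21 , 0.535, 0.231]), 'tool_rot': array([ 0.186,  0.982, -0.   , -0.   ]), 'ft_force': array([-0.578,  0.3  , -0.   ]), 'torque': array([ 0.007, -0.054,  0.022]), 'grip_force': 0.0, 'finger_gap': 0.999887765962304}
```

View pics/scene0.png

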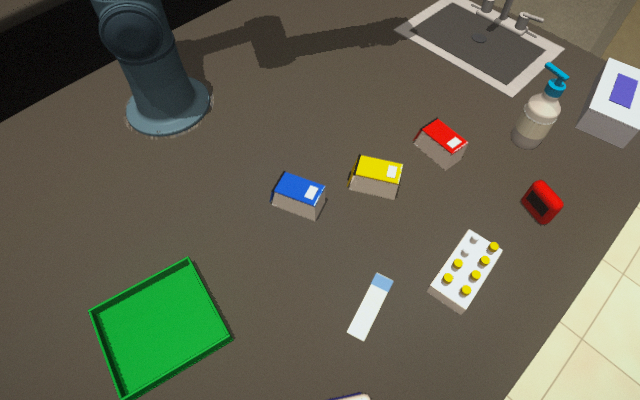

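View pics/side0.png

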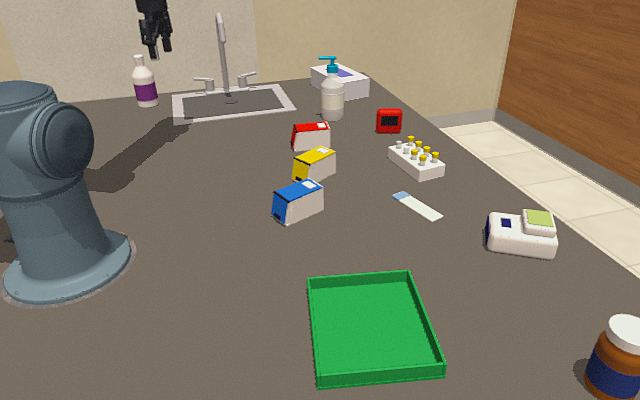

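Scene shows the yellow caddy at about (376,178) with red and blue ones either side, and the tray at (160,328). Side shows the yellow at (314,163) and the tray at (376,328). I'll fit their outlines next.

```bash
cat > m.py <<'E'
from h import *
np.set_printoptions(precision=4,suppress=True)
def rectz(n,im,lo,hi,box,z,s=None):
    hsv=cv2.cvtColor(im,cv2.COLOR_RGB2HSV); m=cv2.inRange(hsv,lo,hi)
    k=np.zeros_like(m);x0,y0,x1,y1=box;k[y0:y1,x0:x1]=1;m=m*k
    m=cv2.morphologyEx(m,cv2.MORPH_CLOSE,np.ones((5,5)))
    c=max(cv2.findContours(m,0,1)[0],key=cv2.contourArea)[:,0]
    P=np.array([ray(n,u,z,s)[:2] for u in c]); r=cv2.minAreaRect((P*1000).astype(np.float32))
    return r,cv2.boxPoints(r)
if __name__=='__main__':
    im=cv2.imread('pics/scene0.png')[:,:,::-1].copy(); 
    for nm,lo,hi,box,z in [('y',(20,120,90),(35,255,255),(335,140,415,210),.06),('b',(105,120,60),(125,255,255),(260,160,335,220),.06),('tray',(45,100,40),(80,255,255),(60,240,250,400),.03)]:
        print(nm,*rectz('scene',im,lo,hi,box,z))
    im=cv2.imread('pics/side0.png')[:,:,::-1].copy()
    print('tray side',*rectz('side',im,(45,100,40),(80,255,255),(290,250,460,400),.03))
E
python3 m.py
```

```text
y ((541.4686279296875, 174.6097412109375), (101.84425354003906, 88.20008850097656), 30.626771926879883) [[475.1834 186.6161]
 [520.1164 110.7195]
 [607.7538 162.6034]
 [562.8209 238.5   ]]
b ((462.215087890625, 29.12712860107422), (91.19769287109375, 75.27665710449219), 22.276945114135742) [[405.7515  46.6704]
 [434.2877 -22.9878]
 [518.6786  11.5838]
 [490.1425  81.242 ]]
tray ((483.3394775390625, -320.35174560546875), (201.76266479492188, 192.27488708496094), 78.91170501708984) [[ 369.5951 -400.8605]
 [ 558.2806 -437.8391]
 [ 597.0839 -239.843 ]
 [ 408.3984 -202.8644]]
tray side ((473.36004638671875, -331.9261779785156), (220.8797607421875, 181.0312957763672), 78.96134185791016) [[ 363.373  -422.9916]
 [ 541.0549 -457.6539]
 [ 583.347  -240.8608]
 [ 405.6652 -206.1985]]
```

```bash
python3 -m pendant '[{"slide":[4,-4.5,0],"angular":[0,0,5.5],"fingers":8.54},{"slide":[4,-4.5,0],"angular":[0,0,5.5],"fingers":8.54},{"slide":[4,-4.5,0],"angular":[0,0,5.5],"fingers":8.54},{"slide":[4,-4.5,0],"angular":[0,0,5.5],"fingers":8.54},{"slide":[4,-4.5,0],"angular":[0,0,5.5],"fingers":8.54},{"slide":[4,-4.5,0],"angular":[0,0,5.5],"fingers":8.54},{"slide":[4,-4.5,0],"angular":[0,0,5.5],"fingers":8.54},{"slide":[4,-4.5,0],"angular":[0,0,5.5],"fingers":8.54},{"slide":[0,0,0],"angular":[0,0,0],"fingers":8.54},{"slide":[0,0,0],"angular":[0,0,0],"fingers":8.54}]'
python3 - <<'E'
from m import *
s,im=snap('wrist','w0.png'); print(s['tool_pos'],s['tool_rot'],s['joints'])
for d in bot.spot_in('wrist','yellow_caddy_mid')[:2]: print(d)
for z in(.06,): print(rectz('wrist',im,(20,120,60),(35,255,255),(0,0,640,400),z,s))
E
```

```text
time: 1.4
tool_pos: [0.4768, 0.2352, 0.2312]
tool_rot: [-0.194, 0.981, 0.0, -0.0]
ft_force: [-0.3, 1.1, -0.5]
finger_gap: 1.002
grip_force: 0.0
[0.4768 0.2352 0.2312] [-0.1936  0.9811  0.0003 -0.0002] [ 0.3386  0.2888 -0.045   1.2373  0.0006 -0.0511]
{'rect': [0.3791, 0.5121, 0.122, 0.2848], 'p': 0.76}
(((527.5325317382812, 184.74777221679688), (113.95746612548828, 57.36982727050781), 26.64438247680664), array([[463.7408, 184.8344],
       [489.4683, 133.5568],
       [591.3243, 184.6612],
       [565.5968, 235.9388]], dtype=float32))
```

View pics/w0.png

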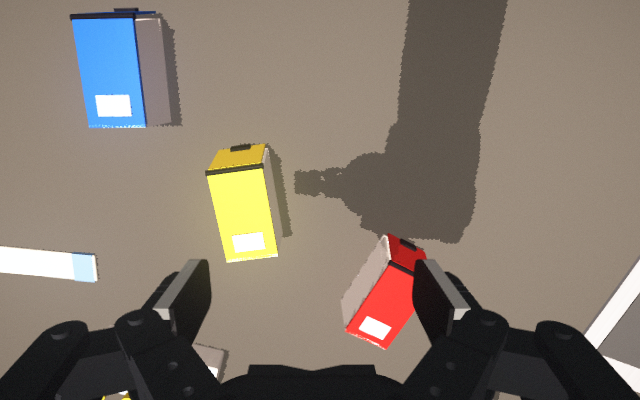

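The wrist view shows the yellow roof with its front-pin edge at (207,173)–(268,165) and rear edge at (227,262)–(279,256). The red caddy is nearest, on the left side (385,290).

```bash
cat > f.py <<'E'
from m import *
from scipy.optimize import least_squares
def fit(uv,s,x0):
    # FL,FR,BR,BL roof corners in image order (front-right y-, front-left y+ ...)
    L=np.array([[-.045,-.026],[-.045,.026],[.045,.026],[.045,-.026]])
    def w(q): c,t=np.cos(q[2]),np.sin(q[2]); return np.c_[L@np.array([[c,t],[-t,c]])+q[:2],np.full(4,.06)]
    r=least_squares(lambda q:(proj('wrist',w(q),s)-uv).ravel(),x0); return r.x,r.fun
E
python3 - <<'E'
from f import *
s=bot.state()
# y- side: image left
for u in [(207,173),(268,165),(279,256),(227,262)]: print(ray('wrist',u,.06,s))
q,e=fit(np.array([(207,173),(268,165),(279,256),(227,262)],float),s,[.53,.18,.4]); print(q,np.degrees(q[2]),e)
tx=R.from_quat(s['tool_rot']).as_matrix(); print(np.degrees(np.arctan2(tx[1,1],tx[0,1])), (q[:2]-s['tool_pos'][:2])*100)
for u in [(388,234),(425,250)]: print('red',ray('wrist',u,.06,s))
E
```

```text
[0.5091 0.1463 0.06  ]
[0.4806 0.1959 0.06  ]
[0.5624 0.238  0.06  ]
[0.5886 0.1923 0.06  ]
[0.535  0.1931 0.5051] 28.93727588397243 [ 2.6626 -0.0356 -2.8066  1.6631 -0.164  -0.653   0.3656 -1.4305]
112.54023509895453 [ 5.935  -4.3578]
red [0.4998 0.3278 0.06  ]
red [0.5012 0.3696 0.06  ]
```

```bash
python3 -m pendant '[{"slide":[2.9,-2.1,0],"angular":[0,0,3],"fingers":8.54},{"slide":[2.9,-2.1,0],"angular":[0,0,3],"fingers":8.54},{"slide":[0,0,-4],"angular":[0,0,0],"fingers":8.54},{"slide":[0,0,-4],"angular":[0,0,0],"fingers":8.54},{"slide":[0,0,0],"angular":[0,0,0],"fingers":8.54},{"slide":[0,0,0],"angular":[0,0,0],"fingers":8.54},{"slide":[0,0,0],"angular":[0,0,0],"fingers":8.54}]'
python3 - <<'E'
from f import *
s,im=snap('wrist','w1.png'); print(s['tool_pos'],s['tool_rot'])
E
```

```text
time: 2.2
tool_pos: [0.5353, 0.1954, 0.1539]
tool_rot: [-0.247, 0.969, 0.0, 0.002]
ft_force: [-0.2, 0.4, 0.1]
finger_gap: 0.999
grip_force: 0.0
[0.5353 0.1954 0.1539] [-0.2471  0.969   0.      0.0019]
```

View pics/w1.png

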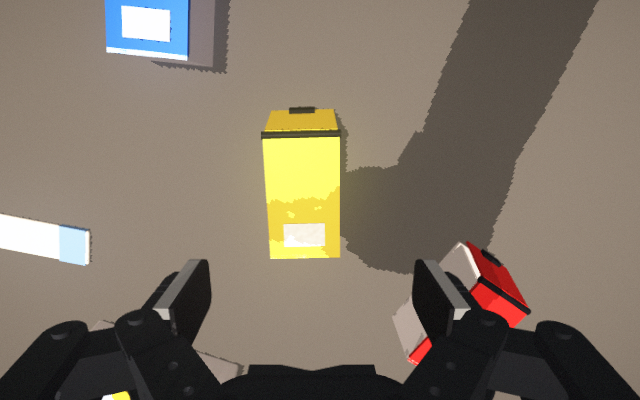

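The yellow roof corners are at (264,135), (339,133), (340,257) and (270,259). Red's roof corner is at (460,243), close to the left finger's path, so I'll check that clearance.

Run:
```python
from f import *
s=bot.state()
uv=np.array([(264,135),(339,133),(340,257),(270,259)],float)
for u in uv: print(ray('wrist',u,.06,s))
q,e=fit(uv,s,[.53,.18,.5]); print(q,np.degrees(q[2]),e.round(1))
tx=R.from_quat(s['tool_rot']).as_matrix(); print(np.degrees(np.arctan2(tx[1,1],tx[0,1])), (q[:2]-s['tool_pos'][:2])*100)
c,t=np.cos(q[2]),np.sin(q[2])
loc=lambda P:(np.array([[c,t],[-t,c]])@(P[:2]-q[:2]))*1000
for u in [(460,243),(528,312),(480,275),(410,363)]: print('red',loc(ray('wrist',u,.06,s)))
print('red bottom corner left',loc(ray('wrist',(393,318),.0,s)))
for u in [(106,52),(188,60)]: print('blue',loc(ray('wrist',u,.06,s)))
```

```text
[0.5104 0.1449 0.06  ]
[0.4851 0.1887 0.06  ]
[0.5645 0.2352 0.06  ]
[0.5911 0.1898 0.06  ]
[0.5376 0.1896 0.5208] 29.84085273609714 [-1.1  1.2  1.   1.4 -0.3 -1.3  0.5 -1.9]
118.5952698872973 [ 0.1793 -0.5772]
red [ 36.8272 115.7573]
red [ 99.362  178.4809]
red [ 64.2451 134.3897]
red [146.5746  85.6858]
red bottom corner left [145.2639  84.4977]
blue [-101.3798 -123.6096]
blue [-94.6106 -71.0197]
```

```bash
python3 -m pendant '[{"slide":[0.2,-0.6,-3],"angular":[0,0,1.2],"fingers":8.54},{"slide":[0,0,-4],"angular":[0,0,0],"fingers":8.54},{"slide":[0,0,-4],"angular":[0,0,0],"fingers":8.54},{"slide":[0,0,-2.3],"angular":[0,0,0],"fingers":8.54},{"slide":[0,0,-0.9],"angular":[0,0,0],"fingers":8.54},{"slide":[0,0,0],"angular":[0,0,0],"fingers":8.54},{"slide":[0,0,0],"angular":[0,0,0],"fingers":8.54},{"slide":[0,0,0],"angular":[0,0,0],"fingers":8.54}]' 40
python3 -m pendant '[{"slide":[0,0,0],"angular":[0,0,0],"fingers":4},{"slide":[0,0,0],"angular":[0,0,0],"fingers":4},{"slide":[0,0,0],"angular":[0,0,0],"fingers":4},{"slide":[0,0,0],"angular":[0,0,0],"fingers":4},{"slide":[0,0,0],"angular":[0,0,0],"fingers":4},{"slide":[0,0,0],"angular":[0,0,0],"fingers":4},{"slide":[0,0,0],"angular":[0,0,0],"fingers":4},{"slide":[0,0,0],"angular":[0,0,0],"fingers":4},{"slide":[0,0,0],"angular":[0,0,0],"fingers":4},{"slide":[0,0,0],"angular":[0,0,0],"fingers":4}]' 40
```

```text
time: 3.05
tool_pos: [0.5383, 0.1887, 0.0115]
tool_rot: [-0.257, 0.967, -0.0, 0.002]
ft_force: [0.0, 0.0, 0.8]
finger_gap: 1.002
grip_force: 0.0
time: 4.05
tool_pos: [0.5369, 0.1884, 0.0102]
tool_rot: [-0.257, 0.967, 0.0, 0.001]
ft_force: [-1.6, -0.8, 5.8]
finger_gap: 0.607
grip_force: 43.0
```

```bash
python3 -m pendant '[{"slide":[0,0,0.5],"angular":[0,0,0],"fingers":4},{"slide":[0,0,1.5],"angular":[0,0,0],"fingers":4},{"slide":[0,0,2.5],"angular":[0,0,0],"fingers":4},{"slide":[0,0,2.5],"angular":[0,0,0],"fingers":4},{"slide":[0,0,2.5],"angular":[0,0,0],"fingers":4},{"slide":[0,0,2],"angular":[0,0,0],"fingers":4},{"slide":[0,0,0.5],"angular":[0,0,0],"fingers":4},{"slide":[0,0,0],"angular":[0,0,0],"fingers":4}]'
python3 -m pendant '[{"slide":[0,-1,0],"angular":[0,0,-2],"fingers":4},{"slide":[-0.2,-2,0],"angular":[0,0,-3],"fingers":4},{"slide":[-0.2,-2.5,0],"angular":[0,0,-3],"fingers":4},{"slide":[-0.2,-3,0],"angular":[0,0,-3],"fingers":4},{"slide":[-0.2,-3,0],"angular":[0,0,-3],"fingers":4},{"slide":[-0.2,-3,0],"angular":[0,0,-3],"fingers":4},{"slide":[-0.2,-3,0],"angular":[0,0,-3],"fingers":4},{"slide":[-0.2,-3,0],"angular":[0,0,-3],"fingers":4},{"slide":[-0.2,-3,0],"angular":[0,0,-3],"fingers":4},{"slide":[-0.2,-3,0],"angular":[0,0,-3],"fingers":4},{"slide":[-0.2,-3,0],"angular":[0,0,-3],"fingers":4},{"slide":[-0.2,-3,0],"angular":[0,0,-3],"fingers":4}]'
python3 -m pendant '[{"slide":[-0.2,-3,0],"angular":[0,0,-3],"fingers":4},{"slide":[-0.2,-3,0],"angular":[0,0,-3],"fingers":4},{"slide":[-0.2,-3,0],"angular":[0,0,-3],"fingers":4},{"slide":[-0.2,-3,0],"angular":[0,0,-3],"fingers":4},{"slide":[-0.1,-3,0],"angular":[0,0,-3],"fingers":4},{"slide":[0,-2.5,0],"angular":[0,0,-3],"fingers":4},{"slide":[0,-1.5,0],"angular":[0,0,-3],"fingers":4},{"slide":[0,-1,0],"angular":[0,0,-3],"fingers":4},{"slide":[0,0,0],"angular":[0,0,-1],"fingers":4},{"slide":[0,0,0],"angular":[0,0,0],"fingers":4},{"slide":[0,0,0],"angular":[0,0,0],"fingers":4},{"slide":[0,0,0],"angular":[0,0,0],"fingers":4}]'
python3 - <<'E'
from m import *
s=bot.state();print(s['tool_pos'],s['joints'],s['ft_force'])
M=R.from_quat(s['tool_rot']).as_matrix();print(M)
s,im=snap('scene','s1.png')
print(rectz('scene',im,(45,100,40),(80,255,255),(60,240,250,400),.03))
E
```

```text
time: 4.85
tool_pos: [0.5365, 0.1882, 0.1295]
tool_rot: [-0.256, 0.967, 0.0, 0.0]
ft_force: [-0.2, 0.4, -2.5]
finger_gap: 0.604
grip_force: 42.4
time: 6.05
tool_pos: [0.5123, -0.1382, 0.1276]
tool_rot: [0.048, 0.999, 0.0, -0.002]
ft_force: [-0.1, 0.6, -3.2]
finger_gap: 0.607
grip_force: 42.4
time: 7.25
tool_pos: [0.505, -0.336, 0.129]
tool_rot: [0.261, 0.965, 0.0, -0.0]
ft_force: [-0.2, -0.1, -2.9]
finger_gap: 0.603
grip_force: 42.4
[ 0.505 -0.336  0.129] [-0.6917  0.4865 -0.0187  1.0665  0.0002 -0.1644] [-0.1898 -0.0804 -2.934 ]
[[-0.8642  0.5032 -0.0006]
 [ 0.5032  0.8642  0.0007]
 [ 0.0008  0.0003 -1.    ]]
(((483.33795166015625, -320.93212890625), (202.73768615722656, 191.90463256835938), 78.97055053710938), array([[ 369.7647, -402.0716],
       [ 558.1247, -438.7856],
       [ 596.9111, -239.7926],
       [ 408.5512, -203.0787]], dtype=float32))
```

View pics/s1.png

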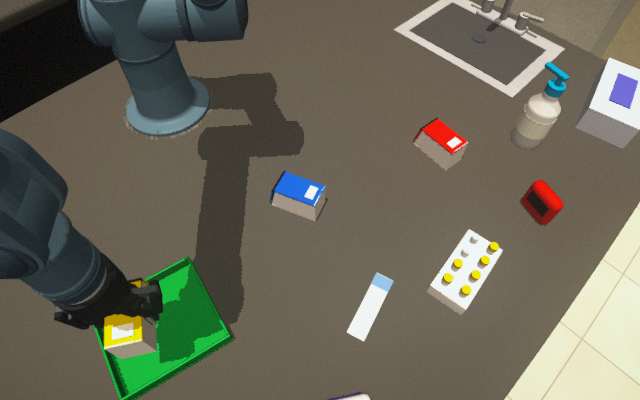

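```bash
python3 -m pendant '[{"slide":[0,0,-1],"angular":[0,0,0],"fingers":4},{"slide":[0,0,-2],"angular":[0,0,0],"fingers":4},{"slide":[0,0,-1.8],"angular":[0,0,0],"fingers":4},{"slide":[0,0,-0.6],"angular":[0,0,0],"fingers":4},{"slide":[0.1,-0.1,0.1],"angular":[-2.52,-4.32,0],"fingers":4},{"slide":[0.1,-0.1,0.1],"angular":[-2.52,-4.32,0],"fingers":4},{"slide":[0.1,-0.1,0.1],"angular":[-2.52,-4.32,0],"fingers":4},{"slide":[0.1,-0.1,0.1],"angular":[-2.52,-4.32,0],"fingers":4},{"slide":[0.1,-0.1,0],"angular":[-1.51,-2.59,0],"fingers":4},{"slide":[0.1,-0.1,0],"angular":[-1.51,-2.59,0],"fingers":4},{"slide":[0.1,0,0],"angular":[-1.01,-1.73,0],"fingers":4},{"slide":[0,0,0],"angular":[-1.01,-1.73,0],"fingers":4}]'
python3 -m pendant '[{"slide":[0.1,0,0],"angular":[-1.01,-1.73,0],"fingers":4},{"slide":[0,0,0],"angular":[-1.01,-1.73,0],"fingers":4},{"slide":[0.1,-0.1,0],"angular":[-1.01,-1.73,0],"fingers":4},{"slide":[0,0,0],"angular":[-1.01,-1.73,0],"fingers":4},{"slide":[0.1,-0.1,0],"angular":[-1.01,-1.73,0],"fingers":4},{"slide":[0,0,0],"angular":[0,0,0],"fingers":4},{"slide":[0,0,0],"angular":[0,0,0],"fingers":4},{"slide":[0,0,0],"angular":[0,0,0],"fingers":4},{"slide":[0,0,0],"angular":[0,0,0],"fingers":4},{"slide":[0,0,0],"angular":[0,0,0],"fingers":4}]'
python3 - <<'E'
from m import *
s,im=snap('side','d1.png')
M=R.from_quat(s['tool_rot']).as_matrix();print(s['tool_pos'],s['ft_force'],'tip',np.degrees(np.arccos(-M[2,2])),M[:,1])
cv2.imwrite('pics/d1c.png',cv2.resize(im[220:400,260:500,::-1],None,fx=3,fy=3))
print(bot.spot_in('side','cassette_a'))
E
```

```text
time: 8.5
tool_pos: [0.5119, -0.3424, 0.0795]
tool_rot: [0.252, 0.932, -0.068, 0.25]
ft_force: [-0.7, -0.2, -2.7]
finger_gap: 0.604
grip_force: 42.5
time: 9.5
tool_pos: [0.5157, -0.3452, 0.0798]
tool_rot: [0.245, 0.907, -0.089, 0.331]
ft_force: [-0.8, -0.6, -1.8]
finger_gap: 0.61
grip_force: 42.5
[ 0.5157 -0.3452  0.0798] [-0.8322 -0.6005 -1.7758] tip 40.062066685630626 [ 0.5039  0.8637 -0.    ]
[{'rect': [0.5445, 0.7897, 0.0508, 0.041], 'p': 0.66}, {'rect': [0.5311, 0.8139, 0.0519, 0.0342], 'p': 0.66}]
```

View pics/d1c.png

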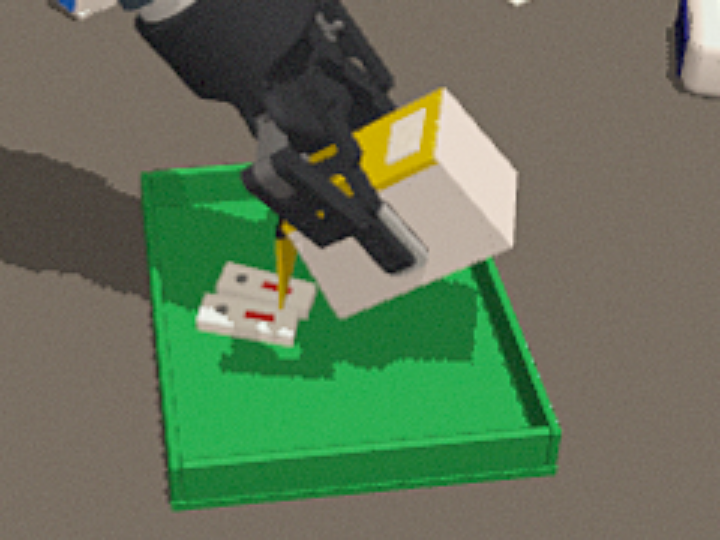

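Both cassettes lie flat in the tray, around (245,305) in the crop, and the flap is hanging free. Next: lift, bring the caddy upright, and carry it back to its old spot.

```bash
python3 -m pendant '[{"slide":[0,0,1],"angular":[0,0,0],"fingers":4},{"slide":[0,0,2],"angular":[0,0,0],"fingers":4},{"slide":[0,0,2],"angular":[0,0,0],"fingers":4},{"slide":[0,0,1],"angular":[2.02,3.45,0],"fingers":4},{"slide":[0,0,0],"angular":[2.02,3.45,0],"fingers":4},{"slide":[0,0,0],"angular":[2.02,3.45,0],"fingers":4},{"slide":[0,0,0],"angular":[2.02,3.45,0],"fingers":4},{"slide":[0,0,0],"angular":[2.02,3.45,0],"fingers":4},{"slide":[0,0,0],"angular":[2.02,3.45,0],"fingers":4},{"slide":[0,0,0],"angular":[2.02,3.45,0],"fingers":4},{"slide":[0,0,0],"angular":[2.02,3.45,0],"fingers":4},{"slide":[0,0,0],"angular":[2.02,3.45,0],"fingers":4}]'
python3 -m pendant '[{"slide":[0,1,0],"angular":[2.02,3.45,0],"fingers":4},{"slide":[0.1,3,0],"angular":[0,0,3],"fingers":4},{"slide":[0.1,3,0],"angular":[0,0,3],"fingers":4},{"slide":[0.1,3,0],"angular":[0,0,3],"fingers":4},{"slide":[0.1,3,0],"angular":[0,0,3],"fingers":4},{"slide":[0.1,3,0],"angular":[0,0,3],"fingers":4},{"slide":[0.1,3,0],"angular":[0,0,3],"fingers":4},{"slide":[0.1,3,0],"angular":[0,0,3],"fingers":4},{"slide":[0.1,3,0],"angular":[0,0,3],"fingers":4},{"slide":[0.1,3,0],"angular":[0,0,3],"fingers":4},{"slide":[0.1,3,0],"angular":[0,0,3],"fingers":4},{"slide":[0.1,3,0],"angular":[0,0,3],"fingers":4}]'
python3 -m pendant '[{"slide":[0.1,3,0],"angular":[0,0,3],"fingers":4},{"slide":[0.1,3,0],"angular":[0,0,3],"fingers":4},{"slide":[0.1,3,0],"angular":[0,0,3],"fingers":4},{"slide":[0.1,3,0],"angular":[0,0,3],"fingers":4},{"slide":[0.1,3,0],"angular":[0,0,3],"fingers":4},{"slide":[0.1,2.5,0],"angular":[0,0,3],"fingers":4},{"slide":[0.1,1.5,0],"angular":[0,0,3],"fingers":4},{"slide":[0.1,0.5,0],"angular":[0,0,3],"fingers":4},{"slide":[0,0,0],"angular":[0,0,3],"fingers":4},{"slide":[0,0,0],"angular":[0,0,0],"fingers":4},{"slide":[0,0,0],"angular":[0,0,0],"fingers":4},{"slide":[0,0,0],"angular":[0,0,0],"fingers":4}]'
python3 - <<'E'
from m import *
s,im=snap('side','e1.png')
M=R.from_quat(s['tool_rot']).as_matrix();print(s['tool_pos'],s['ft_force'],M)
cv2.imwrite('pics/e1c.png',cv2.resize(im[60:400,240:500,::-1],None,fx=1.75,fy=1.75))
E
```

```text
time: 10.8
tool_pos: [0.5157, -0.3452, 0.1397]
tool_rot: [0.261, 0.965, -0.009, 0.034]
ft_force: [1.1, -0.4, -2.5]
finger_gap: 0.606
grip_force: 42.5
time: 12.0
tool_pos: [0.5268, -0.0036, 0.1395]
tool_rot: [-0.025, 1.0, 0.001, 0.001]
ft_force: [-0.2, -0.4, -2.8]
finger_gap: 0.6
grip_force: 42.5
time: 13.2
tool_pos: [0.5344, 0.1898, 0.1393]
tool_rot: [-0.256, 0.967, 0.001, 0.0]
ft_force: [0.0, -0.5, -2.3]
finger_gap: 0.603
grip_force: 42.6
[0.5344 0.1898 0.1393] [ 0.0413 -0.5483 -2.3094] [[-0.8691 -0.4946  0.0003]
 [-0.4946  0.8691  0.0013]
 [-0.0009  0.001  -1.    ]]
```

View pics/e1c.png

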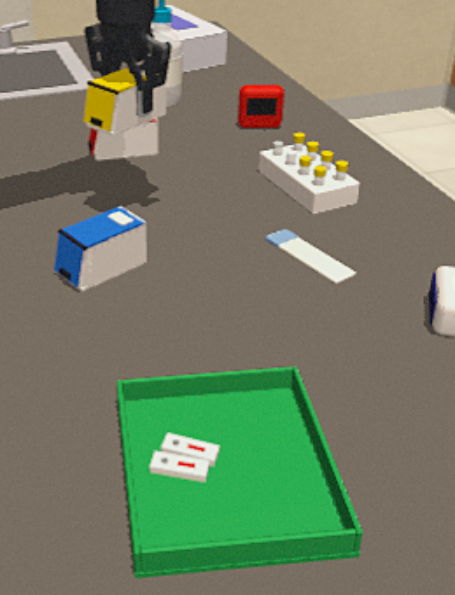

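Both cassettes are in the tray at (185,455), and the caddy is upright with its flap shut. Now I'll lower it.

```bash
python3 -m pendant '[{"slide":[0,0,-2],"angular":[0,0,0],"fingers":4},{"slide":[0,0,-3],"angular":[0,0,0],"fingers":4},{"slide":[0,0,-3],"angular":[0,0,0],"fingers":4},{"slide":[0,0,-2.5],"angular":[0,0,0],"fingers":4},{"slide":[0,0,-1.2],"angular":[0,0,0],"fingers":4},{"slide":[0,0,-0.5],"angular":[0,0,0],"fingers":4},{"slide":[0,0,-0.3],"angular":[0,0,0],"fingers":4},{"slide":[0,0,-0.2],"angular":[0,0,0],"fingers":4},{"slide":[0,0,-0.1],"angular":[0,0,0],"fingers":4},{"slide":[0,0,0],"angular":[0,0,0],"fingers":4},{"slide":[0,0,0],"angular":[0,0,0],"fingers":4}]'
```

```text
time: 14.35
tool_pos: [0.5348, 0.1903, 0.0119]
tool_rot: [-0.256, 0.967, 0.001, 0.001]
ft_force: [-0.5, 0.4, -2.2]
finger_gap: 0.607
grip_force: 42.7
```

```bash
python3 -m pendant '[{"slide":[0,0,-0.1],"angular":[0,0,0],"fingers":4},{"slide":[0,0,0],"angular":[0,0,0],"fingers":4},{"slide":[0,0,0],"angular":[0,0,0],"fingers":4}]'; python3 -m pendant '[{"slide":[0,0,-0.05],"angular":[0,0,0],"fingers":4},{"slide":[0,0,0],"angular":[0,0,0],"fingers":4},{"slide":[0,0,0],"angular":[0,0,0],"fingers":4}]'
```

```text
time: 14.65
tool_pos: [0.5342, 0.1902, 0.0103]
tool_rot: [-0.256, 0.967, 0.001, 0.0]
ft_force: [-0.3, 0.3, -2.3]
finger_gap: 0.608
grip_force: 42.7
time: 14.95
tool_pos: [0.5343, 0.1902, 0.0102]
tool_rot: [-0.256, 0.967, 0.001, 0.0]
ft_force: [-2.7, -0.3, 3.1]
finger_gap: 0.605
grip_force: 43.1
```

Contact with the bench. Release gradually and retreat straight up.

```bash
python3 -m pendant '[{"slide":[0,0,0],"angular":[0,0,0],"fingers":5.5},{"slide":[0,0,0],"angular":[0,0,0],"fingers":6},{"slide":[0,0,0],"angular":[0,0,0],"fingers":7},{"slide":[0,0,0],"angular":[0,0,0],"fingers":8.54},{"slide":[0,0,0],"angular":[0,0,0],"fingers":8.54},{"slide":[0,0,0],"angular":[0,0,0],"fingers":8.54},{"slide":[0,0,0],"angular":[0,0,0],"fingers":8.54},{"slide":[0,0,0],"angular":[0,0,0],"fingers":8.54}]'
python3 -m pendant '[{"slide":[0,0,1],"angular":[0,0,0],"fingers":8.54},{"slide":[0,0,2],"angular":[0,0,0],"fingers":8.54},{"slide":[0,0,3],"angular":[0,0,0],"fingers":8.54},{"slide":[0,0,4],"angular":[0,0,0],"fingers":8.54},{"slide":[0,0,4],"angular":[0,0,0],"fingers":8.54},{"slide":[0,0,4],"angular":[0,0,0],"fingers":8.54},{"slide":[0,0,2],"angular":[0,0,0],"fingers":8.54},{"slide":[0,0,0],"angular":[0,0,0],"fingers":8.54},{"slide":[0,0,0],"angular":[0,0,0],"fingers":8.54}]'
python3 - <<'E'
from m import *
s,im=snap('side','g1.png')
cv2.imwrite('pics/g1c.png',cv2.resize(im[60:400,240:500,::-1],None,fx=1.75,fy=1.75))
E
```

```text
time: 15.75
tool_pos: [0.5343, 0.1902, 0.0098]
tool_rot: [-0.256, 0.967, 0.001, 0.0]
ft_force: [0.3, -0.8, 0.4]
finger_gap: 0.997
grip_force: 0.0
time: 16.65
tool_pos: [0.5344, 0.1902, 0.2102]
tool_rot: [-0.256, 0.967, 0.001, 0.001]
ft_force: [0.2, 1.4, 1.0]
finger_gap: 1.003
grip_force: 0.0
```

View pics/g1c.png

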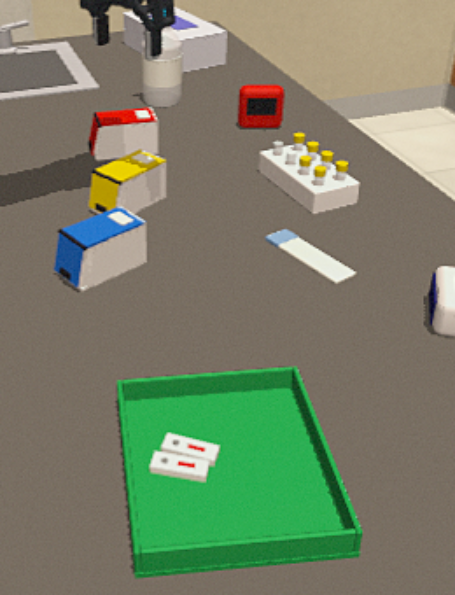

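The yellow caddy stands upright at (128,180), both cassettes are in the tray, and the gripper is clear.

```bash
python3 -c "from workcell import bot; print(bot.close_job())"
```

```text
the job is handed in; nothing more can be done
None
```

Done: both cassettes lie in the green tray after a tip of about 40°, the empty yellow caddy is released upright on the bench at its original spot, and the job was handed in at about 17 s.

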